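# Clip the sander's battery into its charger and start the charge

### The arm

A 6-joint arm with a two-finger parallel gripper is mounted at the origin on the work surface. World frame = base frame: x ahead of the robot, y to its left, z up, the work surface at z = 0. Lengths are in mm, angles in degrees, forces in N, time in s.
With the tool pointing down it reaches from about 300 to 1000 mm from the base axis. Payload 5.1 kg.
Tool frame: the origin (TCP) lies midway between the tips of the shut fingers; the grasp point (between the pads) lies 19 mm behind it; z points along the fingers, y is the line along which they close (so a half turn about z gives the same grasp; the last joint's range is limited). The gripper opens to 95 mm and grips with 3 to 60 N. Pads are 20 mm wide; open, the fingers measure 119 mm over their backs; the gripper's body (75 mm by 180 mm) begins 59 mm behind the grasp point.
Start: joints at [60.183, 7.093, 94.555, -0, 78.352, -4.733], TCP at [275.584, 588.675, 214.656] pointing down, gripper open.
Joint ranges: [-149.61, 149.61], [-58.7, 133.49], [1.44, 155.28], [-77.14, 257.14], [18.33, 153.61], [-166.67, 166.67]. Speed limits (degrees/s): [147.25, 147.25, 180, 180, 180, 180].

### API

Orientations are given as [roll, pitch, yaw] about the fixed x, y, z axes, in that order (R = Rz(yaw) Ry(pitch) Rx(roll)).
In Python, from cell import sensors, cams, robot gives the robot as it stands.
- The arm moves only by the tool step_arm, never from a script. Its argument "moves" is a list of rows, each an object with "dp": the shift along the tool's x, y, z in units of 25 mm (1.0 is 25 mm), a list of three; "roll": the turn about the tool's z in units of 6 degrees (1.0 is 6 degrees); "fingers": the gripper command: -1 is fully open, 1 is shut, values between are in proportion. In form: [{"dp": [x, y, z], "roll": roll, "fingers": fingers}, ...]. A call has 1 to 10 rows; each row is the pose to reach, as a shift and turn from the pose commanded when the call began, along the tool's axes at that moment; what a row does not reach only later rows make up. A row lasts 1/12 s, in which the tool goes at most 41.7 mm and 7.16 degrees, less where a joint would pass 70% of its speed; a pose out of reach is approached as far as the arm can. A call with a gripper value outside its range is refused whole. The fingers move at their own pace and stop on an object; "newtons" is the grip in N (left out, the last holds). Time passes only in rows, so rows that repeat a pose let the fingers close. It gives the time, the measured TCP pose, the force, the opening and the grip force at its end, in the units of the state.
- sensors.get_obs(): the state, without advancing time (a new reading comes with each control period).
- cams.read_camera(name): name is "scene" or "top"; returns a dict with "color" (384x512x3 uint8, red, green, blue), "depth" (384x512 float32, mm along the optical axis (not along the pixel's ray), 0 where there is no reading), "vertical_fov" (degrees; the focal length in pixels is half the picture's height over the tangent of half this angle, whatever the lens; pixels are square), "cx", "cy" (the principal point, pixels), "D" ([k1, k2, p1, p2, k3] as OpenCV has them; the pictures are not rectified), "pose" (4x4, takes a point from camera to world coordinates). Camera axes: x right, y down, z forward; pixel columns grow to the right and rows downward; lengths in mm; the calibration is good to about 2 mm. A picture is of the moment at which its call begins.
- robot.close_job(): hands the job in; it is judged then, once.
The state is a dict: "t": time; "joint_pos": joint angles; "joint_velocities": joint speeds; "joint_torque": joint torques, N m; "position": TCP position; "orientation": TCP orientation; "wrist_force": force on the tool from outside, world axes, zero at the start; "ft_torque": the same for the moment, N m; "finger_gap": finger opening in mm; "grip_force": force on a finger pad.
Only numpy, scipy, OpenCV 4.12 (cv2) and the standard library are available. Lean on these libraries where they do the work, as an engineer would, in place of code of your own. Each camera call takes 0.05 s, during which the arm holds its last target. There are 200 camera calls.

### The job

Put the sander's battery pack on charge: set it upright into the charger's pocket, press it down until the sprung clips snap and it stays down when you let go, and only then press the charger's green button until it clicks and stays in. Press gently, feeling for each snap: never press on the charger with more than about 25 N. Leave the other things on the bench where they are.

Things in the scene. Friction and masses are not known exactly. Their poses are not given: they have to be found in the camera images.
- pack_mid (a point): Centre, half-way up, of the battery pack: black and purple, loose, about 0.32 kg, standing upright, 100 mm tall (50 above and below this point), 60 mm along its x. Width along its y: 34 at the black top part, 50 at the purple part (24 below to 6 mm above this point), then a neck and at the foot a 50 mm wide catch rib, tapered below to 34. Half a turn about z is the same.
- pack_grip (a point): Where to grip the pack: on its axis, 28 mm above pack_mid (22 mm below the top), in the black ribbed part, 34 mm wide along y; close the fingers along y. Axes as the pack's.
- charger: Grey charger fixed to the bench, 100 mm along its x, 200 mm along its y, its top 66 mm above the bench; origin at the centre of its underside. It has a pocket in the top towards its +y end and a black panel with the green button towards its -y end.
- pocket (a point): Centre of the pocket's mouth, level with the charger's top face (66 mm above the bench); axes as the charger's. Inside it is 63 mm along x by 53 mm along y, with a black lead-in 6 mm wide and 6 mm deep sloping in all round. The pack goes in foot first, x along x (or half a turn round). Clipped and let go, pack_mid rests 4 mm (+-7) above this point; unclipped it is pushed up to 21 mm (+-7).
- clips (a point): Middle of the pocket, 33 mm below its mouth. Near here (+-7 mm in height, differing from unit to unit, not measured) a roller clip on each y side rides over the pack's rib and snaps in above it, while a spring plate pushes the pack up (5 to 9 N). From first touch: peak push of about 12 N some 6 mm deeper, snapped at 13, hard stop at 14.5. The rollers first touch with pack_mid 50 mm above the clips, the plate 4 mm sooner.
- panel (a point): Point on the charger's top face (66 mm above the bench) right under the centre of the green button; axes as the charger's. The button is a round green cap of 22 mm diameter that moves straight down; its top stands 17 mm (+-7, differing from unit to unit, not measured) above this point when out.
- button (a joint): How far the green button is pushed in, in m: 0 out, 0.006 fully in. A snap-acting button that stays in: the force climbs to a peak of 5 to 7 N at about 1.5 mm, falls to nothing at 4 mm and then the button pulls itself in to its hard stop at 6 mm.
- block: Bystander: cork sanding block, loose, 80 x 50 x 28 mm, origin at the centre of its underside.
- glue: Bystander: white glue bottle with orange cap, loose, 52 mm diameter, 130 mm tall, origin at the centre of its underside.
- backpad: Bystander: black round sander backing pad, loose, 125 mm diameter, 23 mm tall, origin at the centre of its underside.
- sander: Bystander: purple cordless random-orbit sander standing on its pad, loose, 1.2 kg, pad 125 mm diameter, 140 mm tall, with a handle 150 mm long along its -x; origin at the centre of its underside.
Things that resemble listed ones, but are neither listed nor needed, are in the scene too. What is shaped like the part that bears pack_mid but red or turquoise is not meant. Several things look just like the charger: the one meant starts farthest to the robot's right.

How it is judged:
By the outcome, as a careful person would: the job done as asked, in the order asked, and still so for the second after the job is handed in, with the robot touching nothing.
It also fails if it takes over 53 s, if anything falls off the work surface, if the arm or the gripper's body presses on something with over 40 N, if the wrist force passes 120 N, or if a joint passes its speed limit or range.

## Working session

There is one attempt and no reset: what is moved stays moved. The work goes in short steps, Python scripts to look and compute and a tool call to move; the robot and the scene stay as the last step left them, time stands still between calls to the robot, and variables do not carry over. Pictures are saved under pics/ and viewed, at most 10 in all, crops included, and the job is handed in when it is done.

Besides the shell and the picture viewer there is one more tool, called as name(argument=value, ...), one argument or row to a line, values as JSON. step_arm: Moves the arm, as the interface text tells. Its arguments: {"type":"object","properties":{"moves":{"type":"array"},"newtons":{"type":"number"}},"required":["moves"]}

```bash
mkdir -p pics
cat > h.py <<'E'
import numpy as np, cv2
from cell import sensors, cams, robot
def K(c):
    f=c["color"].shape[0]/2/np.tan(np.radians(c["vertical_fov"])/2)
    return np.array([[f,0,c["cx"]],[0,f,c["cy"]],[0,0,1.]])
def rays(c,uv):
    n=cv2.undistortPoints(np.array(uv,float).reshape(-1,1,2),K(c),np.array(c["D"],float)).reshape(-1,2)
    return np.c_[n,np.ones(len(n))]
def plane(c,uv,z):
    P=np.array(c["pose"]);d=rays(c,uv)@P[:3,:3].T;o=P[:3,3]
    return o+d*((z-o[2])/d[:,2])[:,None]
def cloud(c):
    h,w=c["depth"].shape;u,v=np.meshgrid(np.arange(w),np.arange(h))
    r=rays(c,np.c_[u.ravel(),v.ravel()])*c["depth"].reshape(-1,1)
    P=np.array(c["pose"]);return (r@P[:3,:3].T+P[:3,3]).reshape(h,w,3)
E
python3 - <<'E'
from h import *
import pickle
for n in("scene","top"):
    c=cams.read_camera(n);pickle.dump(c,open(n+".pkl","wb"))
    cv2.imwrite(f"pics/{n}0.png",cv2.resize(c["color"][...,::-1],(800,600)))
    print(n,np.round(c["pose"],2).tolist(),c["vertical_fov"],c["D"])
print(sensors.get_obs())
E
```

```text
scene [[-0.44, 0.77, -0.46, 1100.04], [0.9, 0.37, -0.23, 266.15], [-0.0, -0.51, -0.86, 1094.05], [0.0, 0.0, 0.0, 1.0]] 52.62372314932097 [-0.05319442  0.          0.          0.          0.        ]
top [[-0.03, -0.99, 0.14, 360.55], [-1.0, 0.03, -0.02, 25.81], [0.01, -0.14, -0.99, 1275.86], [0.0, 0.0, 0.0, 1.0]] 54.47144442680724 [-0.08133265  0.          0.          0.          0.        ]
{'t': 0.1, 'joint_pos': array([ 6.01824801e+01,  7.12892192e+00,  9.46263525e+01, -1.02827325e-03,
        7.83531370e+01, -4.73211281e+00]), 'joint_velocities': array([-0.05334647, -0.0450035 , -0.14012538,  0.07139504,  0.06395189,
        0.03034889]), 'joint_torque': array([ 1.83909992e-04, -4.18883336e+01, -3.61095071e+01,  7.76709756e-02,
        4.62139305e-02, -7.02384727e-05]), 'position': array([275.31072905, 588.16381768, 213.51846123]), 'orientation': array([-1.79891875e+02, -7.94034768e-03,  1.54914794e+02]), 'wrist_force': array([-0.20841642, -0.4551949 ,  0.48140204]), 'ft_torque': array([-0.03576726,  0.0404636 ,  0.02632527]), 'grip_force': 0.0, 'finger_gap': 95.22376312500178}
```

View pics/scene0.png

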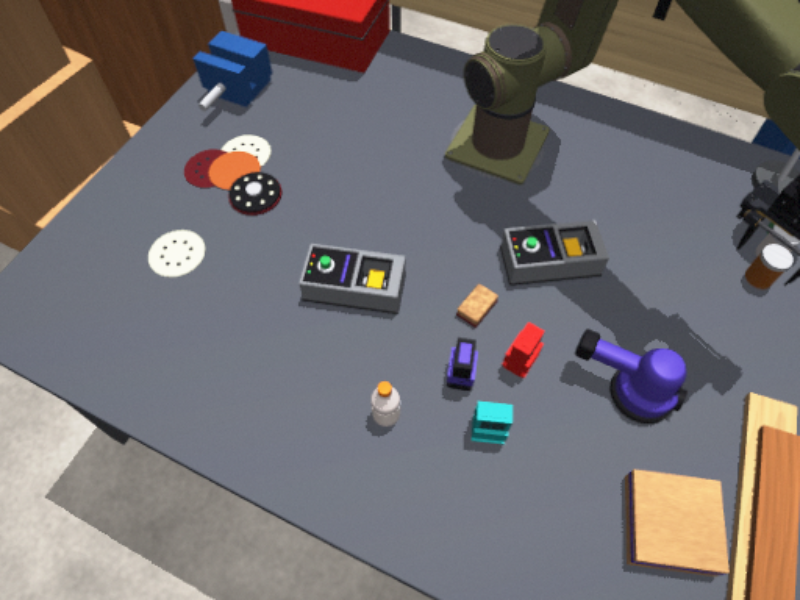

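View pics/top0.png

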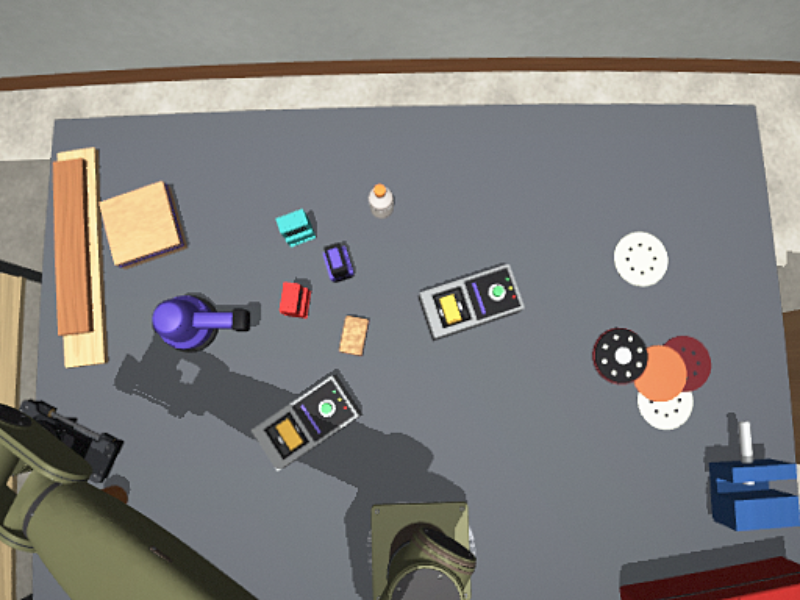

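The scene view shows the right-hand charger at (352,277), its button at (326,264) and the purple pack at (462,362). In the top view they are at (470,300), (497,292) and (338,262). Next I measure them.

```bash
cat > m.py <<'E'
from h import *
import pickle
def rect(xy):
    r=cv2.minAreaRect(xy.astype(np.float32));b=cv2.boxPoints(r)
    e=[b[1]-b[0],b[2]-b[1]];L=max(e,key=np.linalg.norm)
    return np.round(r[0],1),np.round(sorted(r[1]),1),round(float(np.degrees(np.arctan2(L[1],L[0])))%180,1)
if __name__=="__main__":
  for n,ch,pk,bt in(("scene",(352,277),(462,362),(326,264)),("top",(470,300),(338,262),(497,292))):
    c=pickle.load(open(n+".pkl","rb"));X=cloud(c);s=.64
    hsv=cv2.cvtColor(c["color"],cv2.COLOR_RGB2HSV)
    def near(p,r,lo,hi):
        q=plane(c,[(p[0]*s,p[1]*s)],(lo+hi)/2)[0]
        return (np.hypot(X[...,0]-q[0],X[...,1]-q[1])<r)&(X[...,2]>lo)&(X[...,2]<hi)
    m=near(ch,135,58,72);print(n,"charger",m.sum(),np.median(X[m][:,2]),rect(X[m][:,:2]))
    # pixel contour -> top plane
    cn=max(cv2.findContours(m.astype(np.uint8),cv2.RETR_EXTERNAL,cv2.CHAIN_APPROX_NONE)[0],key=cv2.contourArea).reshape(-1,2)
    print(" contour on plane 66",rect(plane(c,cn,66)[:,:2]))
    m=near(pk,50,92,108);print(" packtop",m.sum(),np.median(X[m][:,2]),rect(X[m][:,:2]),X[m].mean(0).round(1))
    cn=max(cv2.findContours(m.astype(np.uint8),cv2.RETR_EXTERNAL,cv2.CHAIN_APPROX_NONE)[0],key=cv2.contourArea).reshape(-1,2)
    print(" contour on plane 100",rect(plane(c,cn,100)[:,:2]))
    q=plane(c,[(bt[0]*s,bt[1]*s)],80)[0]
    g=(hsv[...,0]>45)&(hsv[...,0]<80)&(hsv[...,1]>120)&(np.hypot(X[...,0]-q[0],X[...,1]-q[1])<30)
    uv=np.argwhere(g)[:,::-1].mean(0)
    print(" button",g.sum(),uv,[plane(c,[uv],z)[0].round(1).tolist() for z in(76,83,90)],"depth z",np.percentile(X[g][:,2],[10,50,90]).round(1))
    y=(hsv[...,0]>18)&(hsv[...,0]<35)&(hsv[...,1]>120)&near(ch,120,5,70)
    print(" yellow",y.sum(),X[y].mean(0).round(1),rect(X[y][:,:2]))
    print(" table z",np.median(X[190:210,230:250,2]))
E
python3 m.py
```

```text
scene charger 1400 66.76863048205087 (array([ 528. , -122.8]), array([105.1, 200.5]), 107.1)
 contour on plane 66 (array([ 529.5, -121.9]), array([106.5, 201.5]), 106.8)
 packtop 242 100.77647717946752 (array([619., 160.]), array([34.8, 60.7]), 15.5) [621.  160.6 100.6]
 contour on plane 100 (array([620.4, 160.4]), array([34.5, 62.8]), 16.0)
 button 44 [207.63636364 167.11363636] [[541.3, -178.9, 76.0], [545.1, -175.8, 83.0], [549.0, -172.8, 90.0]] depth z [78.9 88.  91.4]
 yellow 125 [509.9 -86.5  33. ] (array([ 523.2, -134.2]), array([ 65. , 156.2]), 97.1)
 table z 3.1896738913095533
top charger 1462 66.34518675747472 (array([ 527.1, -125.2]), array([100.6, 201. ]), 106.6)
 contour on plane 66 (array([ 526.7, -125.1]), array([100.7, 201. ]), 106.6)
 packtop 201 99.41587645911568 (array([617.7, 157.5]), array([35.1, 60.8]), 15.5) [617.4 157.7  99.4]
 contour on plane 100 (array([617.3, 157.2]), array([35. , 61.5]), 15.9)
 button 24 [317.91666667 185.875     ] [[543.4, -176.6, 76.0], [542.3, -175.5, 83.0], [541.3, -174.3, 90.0]] depth z [80.2 87.1 91.2]
 yellow 180 [515.1 -85.2  31. ] (array([ 529.2, -137.5]), array([ 63.4, 149.6]), 105.7)
 table z 0.4582686142729244
```

```bash
cat >> h.py <<'E'
def go(x,y,z,yaw):
    o=sensors.get_obs();p=o["position"];a=np.radians(o["orientation"][2])
    d=np.array([x,y,z])-p;T=np.array([[np.cos(a),np.sin(a),0],[np.sin(a),-np.cos(a),0],[0,0,-1]])
    w=(yaw-o["orientation"][2]+90)%180-90
    print("dp",np.round(T@d/25,3).tolist(),"roll",round(-w/6,3),"mm",np.round(d,1),"t",o["t"])
E
python3 - <<'E'
from m import *
C=np.array([527.5,-124.]);a=np.radians(16.7);ex=np.array([np.cos(a),np.sin(a)]);ey=np.array([-np.sin(a),np.cos(a)])
for n in("scene","top"):
    c=pickle.load(open(n+".pkl","rb"));h,w=c["depth"].shape
    u,v=np.meshgrid(np.arange(w),np.arange(h));P=plane(c,np.c_[u.ravel(),v.ravel()],66)[:,:2]-C
    L=np.c_[P@ex,P@ey].reshape(h,w,2)
    hsv=cv2.cvtColor(c["color"],cv2.COLOR_RGB2HSV)
    ins=(abs(L[...,0])<45)&(L[...,1]<97)&(L[...,1]>-97)
    m=ins&((hsv[...,2]<60)|(hsv[...,1]>110))
    N,lab,st,_=cv2.connectedComponentsWithStats(m.astype(np.uint8))
    for i in range(1,N):
        if st[i,4]>40:
            q=L[lab==i];print(n,st[i,4],"x",np.percentile(q[:,0],[0,2,98,100]).round(1),"y",np.percentile(q[:,1],[0,2,98,100]).round(1),rect(q))
    # brightness profile along y at x~0
    s=ins&(abs(L[...,0])<8);yy=L[s][:,1];vv=hsv[...,2][s]
    print([(int(k),int(vv[(yy>=k)&(yy<k+4)].mean())) for k in range(-20,97,4) if ((yy>=k)&(yy<k+4)).any()])
go(618.3,158.8,140,195.7)
go(618.3,158.8,215,195.7)
E
```

```text
scene 538 x [-40.1 -38.4  40.8  42. ] y [-92.2 -90.3   0.3   1.8] (array([  1. , -45.2]), array([82.3, 93.7]), 90.2)
scene 219 x [-33.9 -33.2  35.7  36.7] y [14.8 15.6 74.2 75.1] (array([ 1.4, 45. ]), array([60.3, 70.5]), 179.9)
[(-20, 152), (-16, 220), (-12, 74), (-8, 43), (-4, 42), (0, 71), (4, 153), (8, 184), (12, 99), (16, 39), (20, 52), (24, 69), (28, 66), (32, 113), (36, 215), (40, 206), (44, 197), (48, 217), (52, 235), (56, 230), (60, 215), (64, 147), (68, 66), (72, 52), (76, 113), (80, 191), (84, 193), (88, 194), (92, 193), (96, 191)]
top 558 x [-43.2 -42.1  38.6  40.3] y [-91.4 -89.6   0.6   2.2] (array([ -1.5, -44.9]), array([83.2, 93.5]), 89.5)
top 335 x [-37.1 -36.1  32.9  34.5] y [15.5 16.6 75.1 75.9] (array([-1.4, 45.6]), array([60.3, 71.5]), 179.7)
[(-20, 205), (-16, 242), (-12, 105), (-8, 50), (-4, 50), (0, 69), (4, 199), (8, 208), (12, 103), (16, 27), (20, 22), (24, 163), (28, 186), (32, 185), (36, 255), (40, 253), (44, 252), (48, 252), (52, 252), (56, 254), (60, 248), (64, 118), (68, 172), (72, 83), (76, 155), (80, 219), (84, 211), (88, 210), (92, 214), (96, 222)]
dp [-19.707, -9.738, 2.941] roll -6.798 mm [ 343.  -429.4  -73.5] t 0.1
dp [-19.707, -9.738, -0.059] roll -6.798 mm [ 343.  -429.4    1.5] t 0.1
```

step_arm(
  moves=[
    {"dp": [-19.7,-9.74,-0.8],"roll": -6.8,"fingers": -0.47},
    {"dp": [-19.7,-9.74,-0.8],"roll": -6.8,"fingers": -0.47},
    {"dp": [-19.7,-9.74,-0.8],"roll": -6.8,"fingers": -0.47},
    {"dp": [-19.7,-9.74,-0.8],"roll": -6.8,"fingers": -0.47},
    {"dp": [-19.7,-9.74,-0.8],"roll": -6.8,"fingers": -0.47},
    {"dp": [-19.7,-9.74,-0.8],"roll": -6.8,"fingers": -0.47},
    {"dp": [-19.7,-9.74,-0.8],"roll": -6.8,"fingers": -0.47},
    {"dp": [-19.7,-9.74,-0.8],"roll": -6.8,"fingers": -0.47},
    {"dp": [-19.7,-9.74,-0.8],"roll": -6.8,"fingers": -0.47},
    {"dp": [-19.7,-9.74,-0.8],"roll": -6.8,"fingers": -0.47},
  ],
)

```text
t: 0.93
position: [530.7, 268.3, 229.1]
orientation: [180.0, -0.0, -164.3]
wrist_force: [0.7, 0.4, -0.3]
finger_gap: 69.9
grip_force: 0.0
```

```bash
python3 -c "
from h import *
go(618.3,158.8,140,195.7);print(sensors.get_obs()['orientation'],sensors.get_obs()['joint_pos'])"
```

```text
dp [-2.188, -5.165, 3.566] roll 0.003 mm [  87.6 -109.5  -89.1] t 0.9333
[ 1.79999218e+02 -3.26004390e-02 -1.64282677e+02] [ 2.16440382e+01 -3.18768982e-01  1.00902002e+02  4.21565586e-03
  7.94491122e+01 -8.40740575e+01]
```

step_arm(
  moves=[
    {"dp": [-2.19,-5.16,1],"roll": 0,"fingers": -0.47},
    {"dp": [-2.19,-5.16,2],"roll": 0,"fingers": -0.47},
    {"dp": [-2.19,-5.16,3.57],"roll": 0,"fingers": -0.47},
    {"dp": [-2.19,-5.16,3.57],"roll": 0,"fingers": -0.47},
    {"dp": [-2.19,-5.16,3.57],"roll": 0,"fingers": -0.47},
    {"dp": [-2.19,-5.16,3.57],"roll": 0,"fingers": -0.47},
    {"dp": [-2.19,-5.16,3.57],"roll": 0,"fingers": -0.47},
  ],
)

```text
t: 1.52
position: [617.4, 161.1, 140.1]
orientation: [180.0, -0.1, -164.3]
wrist_force: [1.0, 0.8, -0.1]
finger_gap: 70.1
grip_force: 0.0
```

```bash
python3 -c "
from h import *
go(618.3,158.8,61,195.7)"
```

```text
dp [-0.011, -0.098, 3.166] roll -0.002 mm [  0.9  -2.3 -79.1] t 1.5167
```

step_arm(
  moves=[
    {"dp": [0,-0.05,1.2],"roll": 0,"fingers": -0.47},
    {"dp": [0,-0.05,2.2],"roll": 0,"fingers": -0.47},
    {"dp": [0,-0.05,3.0],"roll": 0,"fingers": -0.47},
    {"dp": [0,-0.05,3.17],"roll": 0,"fingers": -0.47},
    {"dp": [0,-0.05,3.17],"roll": 0,"fingers": -0.47},
    {"dp": [0,-0.05,3.17],"roll": 0,"fingers": 1},
    {"dp": [0,-0.05,3.17],"roll": 0,"fingers": 1},
    {"dp": [0,-0.05,3.17],"roll": 0,"fingers": 1},
    {"dp": [0,-0.05,3.17],"roll": 0,"fingers": 1},
    {"dp": [0,-0.05,3.17],"roll": 0,"fingers": 1},
  ],
  newtons=45,
)

```text
t: 2.35
position: [618.7, 159.8, 62.2]
orientation: [-180.0, 0.1, -164.3]
wrist_force: [-0.1, 0.4, 0.3]
finger_gap: 42.1
grip_force: 0.0
```

step_arm(
  moves=[
    {"dp": [0,0,0],"roll": 0,"fingers": 1},
    {"dp": [0,0,0],"roll": 0,"fingers": 1},
    {"dp": [0,0,-2],"roll": 0,"fingers": 1},
    {"dp": [0,0,-4.4],"roll": 0,"fingers": 1},
    {"dp": [0,0,-4.4],"roll": 0,"fingers": 1},
    {"dp": [0,0,-4.4],"roll": 0,"fingers": 1},
    {"dp": [0,0,-4.4],"roll": 0,"fingers": 1},
  ],
)

```text
t: 2.93
position: [618.8, 159.6, 172.4]
orientation: [-180.0, 0.2, -164.3]
wrist_force: [0.1, -0.8, -3.9]
finger_gap: 34.0
grip_force: 45.0
```

Run:
```python
from h import *
go(514.5,-80.6,171,196.7)
c=cams.read_camera("scene");cv2.imwrite("pics/s1.png",cv2.resize(c["color"][130:330,200:450,::-1],(750,600)))
```

```text
dp [6.619, -8.121, 0.055] roll -0.165 mm [-104.3 -240.2   -1.4] t 2.9333
```

View pics/s1.png

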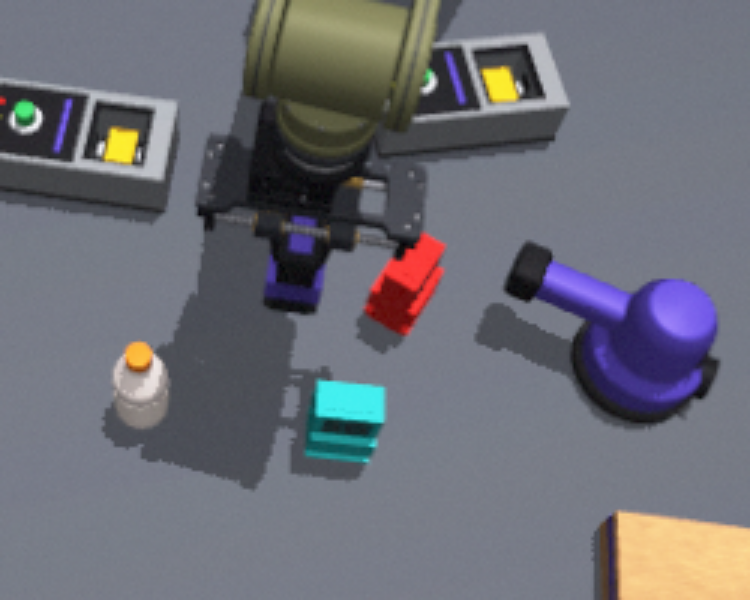

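The pack is held at about (297,270) in the crop and hangs upright in the gripper. The bystanders haven't moved. I'll carry it to the pocket.

step_arm(
  moves=[
    {"dp": [1,-1.2,0],"roll": -0.165,"fingers": 1},
    {"dp": [2,-2.5,0],"roll": -0.165,"fingers": 1},
    {"dp": [3,-3.7,0],"roll": -0.165,"fingers": 1},
    {"dp": [4,-4.9,0],"roll": -0.165,"fingers": 1},
    {"dp": [5,-6.1,0],"roll": -0.165,"fingers": 1},
    {"dp": [6,-7.3,0],"roll": -0.165,"fingers": 1},
    {"dp": [6.62,-8.12,0.05],"roll": -0.165,"fingers": 1},
    {"dp": [6.62,-8.12,0.05],"roll": -0.165,"fingers": 1},
    {"dp": [6.62,-8.12,0.05],"roll": -0.165,"fingers": 1},
    {"dp": [6.62,-8.12,0.05],"roll": -0.165,"fingers": 1},
  ],
)

```text
t: 3.82
position: [512.4, -80.0, 167.2]
orientation: [179.8, -0.2, -163.3]
wrist_force: [-0.5, -0.0, -2.2]
finger_gap: 34.0
grip_force: 45.0
```

Run:
```python
from m import *
go(514.9,-80.2,136,196.7)
o=sensors.get_obs();p=o["position"];print(p,o["wrist_force"])
for n in("top","scene"):
    c=cams.read_camera(n);X=cloud(c);hsv=cv2.cvtColor(c["color"],cv2.COLOR_RGB2HSV)
    m=(hsv[...,0]>110)&(hsv[...,0]<140)&(hsv[...,1]>100)&(np.hypot(X[...,0]-p[0],X[...,1]-p[1])<50)&(X[...,2]>100)
    print(n,m.sum(),X[m].mean(0).round(1) if m.any() else 0)
cv2.imwrite("pics/s2.png",cv2.resize(c["color"][100:260,150:350,::-1],(750,600)))
```

```text
dp [-0.092, -0.034, 1.246] roll -0.003 mm [  2.5  -0.2 -31.2] t 3.8167
[512.44116721 -80.04738283 167.15498746] [-0.49515544 -0.026365   -2.19090995]
top 28 [483.2 -85.8 162.7]
scene 266 [528.5 -72.2 176.2]
```

View pics/s2.png

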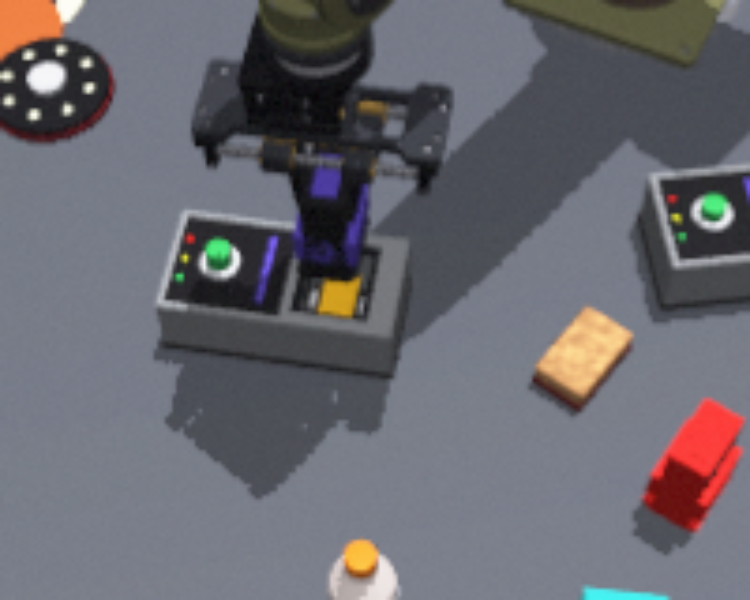

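step_arm(
  moves=[
    {"dp": [-0.09,-0.03,0.5],"roll": 0,"fingers": 1},
    {"dp": [-0.09,-0.03,1.0],"roll": 0,"fingers": 1},
    {"dp": [-0.09,-0.03,1.24],"roll": 0,"fingers": 1},
    {"dp": [-0.09,-0.03,1.24],"roll": 0,"fingers": 1},
    {"dp": [-0.09,-0.03,1.24],"roll": 0,"fingers": 1},
    {"dp": [-0.09,-0.03,1.24],"roll": 0,"fingers": 1},
  ],
)

```text
t: 4.42
position: [516.2, -80.6, 138.8]
orientation: [-180.0, 0.0, -163.3]
wrist_force: [-0.5, -0.3, -2.4]
finger_gap: 33.3
grip_force: 45.0
```

Run:
```python
from h import *
go(515.1,-80.4,106,196.7)
o=sensors.get_obs();print(o["position"],o["wrist_force"],o["ft_torque"])
```

```text
dp [0.04, 0.02, 1.311] roll 0.004 mm [ -1.1   0.2 -32.8] t 4.4167
[516.20471818 -80.60229757 138.76825872] [-0.52846575 -0.34128383 -2.36545655] [ 0.08456216  0.01702326 -0.00396306]
```

Free-air force is −2.4 N. I'll lower it into the pocket in slow stages.

step_arm(
  moves=[
    {"dp": [0.04,0.02,0.2],"roll": 0,"fingers": 1},
    {"dp": [0.04,0.02,0.35],"roll": 0,"fingers": 1},
    {"dp": [0.04,0.02,0.5],"roll": 0,"fingers": 1},
    {"dp": [0.04,0.02,0.6],"roll": 0,"fingers": 1},
    {"dp": [0.04,0.02,0.7],"roll": 0,"fingers": 1},
    {"dp": [0.04,0.02,0.7],"roll": 0,"fingers": 1},
  ],
)

```text
t: 4.92
position: [514.5, -80.4, 120.5]
orientation: [180.0, -0.1, -163.3]
wrist_force: [-0.6, -0.0, -3.0]
finger_gap: 33.7
grip_force: 45.0
```

step_arm(
  moves=[
    {"dp": [0,0,0.1],"roll": 0,"fingers": 1},
    {"dp": [0,0,0.2],"roll": 0,"fingers": 1},
    {"dp": [0,0,0.3],"roll": 0,"fingers": 1},
    {"dp": [0,0,0.4],"roll": 0,"fingers": 1},
    {"dp": [0,0,0.4],"roll": 0,"fingers": 1},
  ],
)

```text
t: 5.33
position: [515.4, -79.9, 111.9]
orientation: [179.9, 0.1, -163.3]
wrist_force: [-0.2, 1.6, -1.6]
finger_gap: 33.6
grip_force: 45.0
```

Run:
```python
from h import *
go(515.1,-80.4,106,196.7)
o=sensors.get_obs();print(o["position"],o["wrist_force"],o["ft_torque"])
```

```text
dp [0.016, -0.018, 0.238] roll -0.002 mm [-0.3 -0.5 -5.9] t 5.3333
[515.35021197 -79.85682412 111.94823224] [-0.19555814  1.59425905 -1.57079217] [ 0.7094428   0.13683959 -0.03778083]
```

step_arm(
  moves=[
    {"dp": [0,0.03,0.08],"roll": 0,"fingers": 1},
    {"dp": [0,0.03,0.16],"roll": 0,"fingers": 1},
    {"dp": [0,0.03,0.24],"roll": 0,"fingers": 1},
    {"dp": [0,0.03,0.24],"roll": 0,"fingers": 1},
  ],
)

```text
t: 5.67
position: [514.1, -79.8, 104.2]
orientation: [180.0, -0.1, -163.3]
wrist_force: [-0.3, -0.2, -2.9]
finger_gap: 34.1
grip_force: 45.0
```

step_arm(
  moves=[
    {"dp": [0,0,0.08],"roll": 0,"fingers": 1},
    {"dp": [0,0,0.16],"roll": 0,"fingers": 1},
    {"dp": [0,0,0.16],"roll": 0,"fingers": 1},
  ],
)

```text
t: 5.92
position: [514.4, -79.8, 100.6]
orientation: [180.0, -0.0, -163.3]
wrist_force: [0.1, 0.4, -1.9]
finger_gap: 33.8
grip_force: 45.0
```

step_arm(
  moves=[
    {"dp": [0,0,0.06],"roll": 0,"fingers": 1},
    {"dp": [0,0,0.12],"roll": 0,"fingers": 1},
    {"dp": [0,0,0.12],"roll": 0,"fingers": 1},
  ],
)

```text
t: 6.17
position: [514.6, -79.8, 97.9]
orientation: [180.0, -0.0, -163.3]
wrist_force: [-0.7, 0.2, -3.1]
finger_gap: 34.1
grip_force: 45.0
```

step_arm(
  moves=[
    {"dp": [0,0,0.06],"roll": 0,"fingers": 1},
    {"dp": [0,0,0.12],"roll": 0,"fingers": 1},
    {"dp": [0,0,0.12],"roll": 0,"fingers": 1},
  ],
)

```text
t: 6.42
position: [514.5, -79.8, 94.9]
orientation: [180.0, -0.0, -163.3]
wrist_force: [0.6, -0.2, -3.6]
finger_gap: 33.6
grip_force: 45.0
```

step_arm(
  moves=[
    {"dp": [0,0,0.06],"roll": 0,"fingers": 1},
    {"dp": [0,0,0.12],"roll": 0,"fingers": 1},
    {"dp": [0,0,0.12],"roll": 0,"fingers": 1},
  ],
)

```text
t: 6.67
position: [515.0, -79.8, 92.7]
orientation: [-180.0, 0.0, -163.3]
wrist_force: [-1.1, -0.1, 1.9]
finger_gap: 34.1
grip_force: 45.0
```

step_arm(
  moves=[
    {"dp": [0,0,0.06],"roll": 0,"fingers": 1},
    {"dp": [0,0,0.12],"roll": 0,"fingers": 1},
    {"dp": [0,0,0.12],"roll": 0,"fingers": 1},
  ],
)

```text
t: 6.92
position: [515.0, -79.8, 89.7]
orientation: [-180.0, 0.0, -163.3]
wrist_force: [-3.0, 1.9, 2.8]
finger_gap: 33.5
grip_force: 45.0
```

step_arm(
  moves=[
    {"dp": [0,0,0.06],"roll": 0,"fingers": 1},
    {"dp": [0,0,0.12],"roll": 0,"fingers": 1},
    {"dp": [0,0,0.12],"roll": 0,"fingers": 1},
  ],
)

```text
t: 7.17
position: [515.1, -79.7, 87.0]
orientation: [180.0, 0.0, -163.3]
wrist_force: [-3.5, 1.5, 6.6]
finger_gap: 33.8
grip_force: 45.0
```

step_arm(
  moves=[
    {"dp": [0.03,0,0.04],"roll": 0,"fingers": 1},
    {"dp": [0.03,0,0.1],"roll": 0,"fingers": 1},
    {"dp": [0.03,0,0.1],"roll": 0,"fingers": 1},
  ],
)

```text
t: 7.42
position: [515.0, -79.8, 85.4]
orientation: [180.0, 0.1, -163.3]
wrist_force: [-2.9, 2.5, 8.6]
finger_gap: 33.4
grip_force: 45.0
```

step_arm(
  moves=[
    {"dp": [0,0,0.04],"roll": 0,"fingers": 1},
    {"dp": [0,0,0.08],"roll": 0,"fingers": 1},
    {"dp": [0,0,0.08],"roll": 0,"fingers": 1},
  ],
)

```text
t: 7.67
position: [515.0, -79.8, 83.9]
orientation: [180.0, 0.1, -163.3]
wrist_force: [-3.4, 3.5, 10.5]
finger_gap: 34.0
grip_force: 45.0
```

step_arm(
  moves=[
    {"dp": [0,0,0.04],"roll": 0,"fingers": 1},
    {"dp": [0,0,0.08],"roll": 0,"fingers": 1},
    {"dp": [0,0,0.08],"roll": 0,"fingers": 1},
  ],
)

```text
t: 7.92
position: [515.0, -79.8, 81.6]
orientation: [-180.0, 0.1, -163.3]
wrist_force: [-2.7, 3.3, 8.8]
finger_gap: 33.8
grip_force: 45.0
```

step_arm(
  moves=[
    {"dp": [0,0,0.04],"roll": 0,"fingers": 1},
    {"dp": [0,0,0.08],"roll": 0,"fingers": 1},
    {"dp": [0,0,0.08],"roll": 0,"fingers": 1},
  ],
)

```text
t: 8.17
position: [514.9, -79.8, 78.6]
orientation: [-180.0, 0.1, -163.3]
wrist_force: [-0.9, 1.6, 3.0]
finger_gap: 33.6
grip_force: 45.0
```

step_arm(
  moves=[
    {"dp": [0,0,0.03],"roll": 0,"fingers": 1},
    {"dp": [0,0,0.06],"roll": 0,"fingers": 1},
    {"dp": [0,0,0.06],"roll": 0,"fingers": 1},
  ],
)

```text
t: 8.42
position: [514.7, -79.9, 75.9]
orientation: [-180.0, 0.1, -163.3]
wrist_force: [2.2, 3.0, -1.2]
finger_gap: 33.8
grip_force: 45.0
```

step_arm(
  moves=[
    {"dp": [0,0,0.03],"roll": 0,"fingers": 1},
    {"dp": [0,0,0.03],"roll": 0,"fingers": 1},
  ],
)

```text
t: 8.58
position: [514.7, -79.8, 75.8]
orientation: [-180.0, 0.1, -163.3]
wrist_force: [1.0, 3.5, 2.5]
finger_gap: 34.0
grip_force: 45.0
```

step_arm(
  moves=[
    {"dp": [0,0,0.03],"roll": 0,"fingers": 1},
    {"dp": [0,0,0.03],"roll": 0,"fingers": 1},
  ],
)

```text
t: 8.75
position: [514.8, -79.8, 75.5]
orientation: [-180.0, 0.1, -163.3]
wrist_force: [2.0, 4.2, 4.1]
finger_gap: 33.4
grip_force: 45.0
```

step_arm(
  moves=[
    {"dp": [0,0,0.03],"roll": 0,"fingers": 1},
    {"dp": [0,0,0.03],"roll": 0,"fingers": 1},
  ],
)

```text
t: 8.92
position: [514.8, -79.9, 75.1]
orientation: [-180.0, 0.1, -163.3]
wrist_force: [0.3, 4.0, 7.3]
finger_gap: 33.6
grip_force: 45.0
```

step_arm(
  moves=[
    {"dp": [0,0,0.03],"roll": 0,"fingers": 1},
    {"dp": [0,0,0.03],"roll": 0,"fingers": 1},
  ],
)

```text
t: 9.08
position: [514.8, -79.8, 74.4]
orientation: [-180.0, 0.1, -163.3]
wrist_force: [-0.4, 4.1, 6.5]
finger_gap: 33.6
grip_force: 45.0
```

step_arm(
  moves=[
    {"dp": [0,0,0.02],"roll": 0,"fingers": 1},
    {"dp": [0,0,0.02],"roll": 0,"fingers": 1},
  ],
)

```text
t: 9.25
position: [514.8, -79.8, 74.2]
orientation: [180.0, 0.1, -163.3]
wrist_force: [-0.9, 4.4, 7.7]
finger_gap: 33.9
grip_force: 45.0
```

step_arm(
  moves=[
    {"dp": [0,0,0.03],"roll": 0,"fingers": 1},
    {"dp": [0,0,0.03],"roll": 0,"fingers": 1},
  ],
)

```text
t: 9.42
position: [514.9, -79.8, 74.1]
orientation: [180.0, 0.1, -163.3]
wrist_force: [-3.0, 5.0, 12.5]
finger_gap: 33.9
grip_force: 45.0
```

step_arm(
  moves=[
    {"dp": [0,0,0],"roll": 0,"fingers": 1},
    {"dp": [0,0,0],"roll": 0,"fingers": 1},
  ],
)

```text
t: 9.58
position: [514.9, -79.8, 74.1]
orientation: [180.0, 0.1, -163.3]
wrist_force: [-2.4, 5.1, 12.2]
finger_gap: 33.4
grip_force: 45.0
```

step_arm(
  moves=[
    {"dp": [0,0,-0.04],"roll": 0,"fingers": 1},
    {"dp": [0,0,-0.04],"roll": 0,"fingers": -0.3},
    {"dp": [0,0,-0.04],"roll": 0,"fingers": -0.3},
    {"dp": [0,0,-0.04],"roll": 0,"fingers": -0.3},
    {"dp": [0,0,-0.04],"roll": 0,"fingers": -0.3},
    {"dp": [0,0,-0.04],"roll": 0,"fingers": -0.3},
    {"dp": [0,0,-2],"roll": 0,"fingers": -0.3},
    {"dp": [0,0,-3.5],"roll": 0,"fingers": -0.3},
    {"dp": [0,0,-4],"roll": 0,"fingers": -0.3},
    {"dp": [0,0,-4],"roll": 0,"fingers": -0.3},
  ],
)

```text
t: 10.42
position: [517.2, -81.0, 177.9]
orientation: [-179.7, 0.5, -163.3]
wrist_force: [-0.1, -0.7, 0.1]
finger_gap: 61.6
grip_force: 0.0
```

Run:
```python
from m import *
o=sensors.get_obs();print(o["position"],o["wrist_force"],o["finger_gap"])
# button location on top plane ~ (543,-176)
go(543,-176,174,196.7)
c=cams.read_camera("scene");X=cloud(c)
m=(np.hypot(X[...,0]-514.5,X[...,1]+80)<45)&(X[...,2]>95)&(X[...,2]<145)
print(np.histogram(X[m][:,2],bins=range(95,146,5)))
cv2.imwrite("pics/s3.png",cv2.resize(c["color"][100:260,150:350,::-1],(750,600)))
```

```text
[517.18396405 -81.00027053 177.92069923] [-0.11235109 -0.70588445  0.11779397] 61.60002093438712
dp [0.103, -3.936, 0.157] roll 0.001 mm [ 25.8 -95.   -3.9] t 10.4167
(array([14, 12, 17, 98, 95,  1,  0,  0,  0,  0]), array([ 95, 100, 105, 110, 115, 120, 125, 130, 135, 140, 145]))
```

View pics/s3.png

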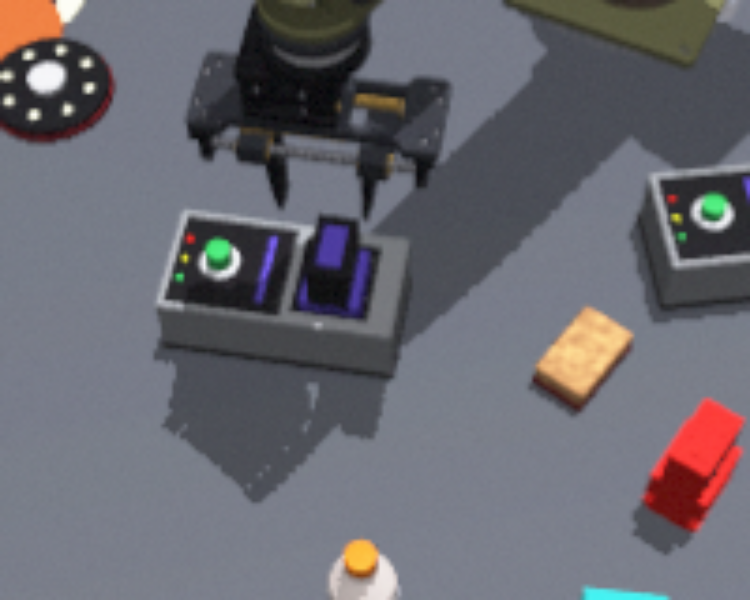

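The pack is clipped at (335,260): its top is at z≈115 with the gripper open. Next I shut the fingers and move over the button.

step_arm(
  moves=[
    {"dp": [0.05,-1.5,0],"roll": 0,"fingers": 0.3},
    {"dp": [0.1,-3,0.2],"roll": 0,"fingers": 1},
    {"dp": [0.1,-3.94,0.5],"roll": 0,"fingers": 1},
    {"dp": [0.1,-3.94,1.5],"roll": 0,"fingers": 1},
    {"dp": [0.1,-3.94,2.5],"roll": 0,"fingers": 1},
    {"dp": [0.1,-3.94,2.8],"roll": 0,"fingers": 1},
    {"dp": [0.1,-3.94,2.8],"roll": 0,"fingers": 1},
    {"dp": [0.1,-3.94,2.8],"roll": 0,"fingers": 1},
    {"dp": [0.1,-3.94,2.8],"roll": 0,"fingers": 1},
  ],
  newtons=20,
)

```text
t: 11.22
position: [540.5, -175.0, 103.0]
orientation: [-179.9, 0.1, -163.3]
wrist_force: [0.2, -0.5, -0.8]
finger_gap: 7.4
grip_force: 0.0
```

Run:
```python
from h import *
go(543,-176.5,94,196.7)
o=sensors.get_obs();print(o["position"],o["wrist_force"],o["finger_gap"])
```

```text
dp [-0.078, -0.085, 0.359] roll 0.006 mm [ 2.5 -1.5 -9. ] t 11.2167
[ 540.52811106 -175.03015434  102.97002096] [ 0.16286022 -0.54234256 -0.79233202] 7.386476654554119
```

step_arm(
  moves=[
    {"dp": [-0.06,-0.07,0.12],"roll": 0,"fingers": 1},
    {"dp": [-0.06,-0.07,0.24],"roll": 0,"fingers": 1},
    {"dp": [-0.06,-0.07,0.36],"roll": 0,"fingers": 1},
    {"dp": [-0.06,-0.07,0.36],"roll": 0,"fingers": 1},
  ],
)

```text
t: 11.55
position: [541.7, -176.1, 92.7]
orientation: [180.0, -0.0, -163.3]
wrist_force: [-0.6, 0.8, -0.6]
finger_gap: 0.3
grip_force: 0.0
```

step_arm(
  moves=[
    {"dp": [0,0,0.06],"roll": 0,"fingers": 1},
    {"dp": [0,0,0.1],"roll": 0,"fingers": 1},
    {"dp": [0,0,0.1],"roll": 0,"fingers": 1},
  ],
)

```text
t: 11.8
position: [541.7, -176.2, 90.3]
orientation: [180.0, -0.0, -163.3]
wrist_force: [-0.3, -0.4, 0.2]
finger_gap: 0.6
grip_force: 0.0
```

step_arm(
  moves=[
    {"dp": [0,0,0.04],"roll": 0,"fingers": 1},
    {"dp": [0,0,0.04],"roll": 0,"fingers": 1},
  ],
)

```text
t: 11.97
position: [541.8, -176.3, 89.4]
orientation: [180.0, -0.0, -163.3]
wrist_force: [-0.5, 0.1, 0.7]
finger_gap: 0.8
grip_force: 0.0
```

step_arm(
  moves=[
    {"dp": [0,0,0.04],"roll": 0,"fingers": 1},
    {"dp": [0,0,0.04],"roll": 0,"fingers": 1},
  ],
)

```text
t: 12.13
position: [542.0, -176.4, 88.7]
orientation: [-180.0, 0.0, -163.3]
wrist_force: [0.1, -0.2, 0.4]
finger_gap: 0.5
grip_force: 0.0
```

step_arm(
  moves=[
    {"dp": [0,0,0.04],"roll": 0,"fingers": 1},
    {"dp": [0,0,0.04],"roll": 0,"fingers": 1},
  ],
)

```text
t: 12.3
position: [542.1, -176.4, 88.1]
orientation: [-180.0, 0.0, -163.3]
wrist_force: [-1.8, 0.9, 4.8]
finger_gap: 0.6
grip_force: 2.0
```

step_arm(
  moves=[
    {"dp": [0,0,0.04],"roll": 0,"fingers": 1},
    {"dp": [0,0,0.04],"roll": 0,"fingers": 1},
  ],
)

```text
t: 12.47
position: [542.1, -176.4, 86.9]
orientation: [-180.0, 0.0, -163.3]
wrist_force: [-0.4, 0.1, 4.5]
finger_gap: 0.5
grip_force: 2.2
```

step_arm(
  moves=[
    {"dp": [0,0,0.04],"roll": 0,"fingers": 1},
    {"dp": [0,0,0.06],"roll": 0,"fingers": 1},
    {"dp": [0,0,0.06],"roll": 0,"fingers": 1},
  ],
)

```text
t: 12.72
position: [541.6, -176.1, 84.2]
orientation: [180.0, -0.0, -163.3]
wrist_force: [0.5, 0.4, 0.2]
finger_gap: 0.2
grip_force: 0.0
```

step_arm(
  moves=[
    {"dp": [0,0,0.04],"roll": 0,"fingers": 1},
    {"dp": [0,0,0.06],"roll": 0,"fingers": 1},
    {"dp": [0,0,0.06],"roll": 0,"fingers": 1},
  ],
)

```text
t: 12.97
position: [541.6, -176.1, 82.9]
orientation: [180.0, -0.0, -163.3]
wrist_force: [-0.2, 0.7, 0.0]
finger_gap: 0.4
grip_force: 0.0
```

step_arm(
  moves=[
    {"dp": [0,0,0.03],"roll": 0,"fingers": 1},
    {"dp": [0,0,0.03],"roll": 0,"fingers": 1},
  ],
)

```text
t: 13.13
position: [541.9, -176.3, 82.8]
orientation: [180.0, -0.0, -163.3]
wrist_force: [-0.4, -0.0, 0.2]
finger_gap: 0.4
grip_force: 0.0
```

Force fell to zero, so the button snapped. I'll push a little further to confirm its stop.

step_arm(
  moves=[
    {"dp": [0,0,0.03],"roll": 0,"fingers": 1},
    {"dp": [0,0,0.03],"roll": 0,"fingers": 1},
  ],
)

```text
t: 13.3
position: [542.0, -176.4, 82.6]
orientation: [-180.0, -0.0, -163.3]
wrist_force: [-1.9, 1.7, 3.9]
finger_gap: 0.4
grip_force: 2.0
```

step_arm(
  moves=[
    {"dp": [0,0,0.03],"roll": 0,"fingers": 1},
    {"dp": [0,0,0.03],"roll": 0,"fingers": 1},
  ],
)

```text
t: 13.47
position: [542.1, -176.3, 82.5]
orientation: [180.0, -0.0, -163.3]
wrist_force: [-3.7, 0.9, 7.7]
finger_gap: 0.7
grip_force: 3.9
```

Hard stop at 82.5, about 6 mm in. I'll retreat straight up and check.

step_arm(
  moves=[
    {"dp": [0,0,-0.5],"roll": 0,"fingers": 1},
    {"dp": [0,0,-2],"roll": 0,"fingers": 1},
    {"dp": [0,0,-3.5],"roll": 0,"fingers": 1},
    {"dp": [0,0,-5],"roll": 0,"fingers": 1},
    {"dp": [0,0,-5],"roll": 0,"fingers": 1},
    {"dp": [0,0,-5],"roll": 0,"fingers": 1},
  ],
)

```text
t: 13.97
position: [543.8, -177.1, 210.4]
orientation: [-179.7, 0.3, -163.3]
wrist_force: [0.3, 0.1, -0.4]
finger_gap: 0.4
grip_force: 0.0
```

Run:
```python
from m import *
c=cams.read_camera("scene");X=cloud(c)
m=(np.hypot(X[...,0]-514.5,X[...,1]+80)<45)&(X[...,2]>95)&(X[...,2]<145)
print(np.histogram(X[m][:,2],bins=range(95,146,5)))
cv2.imwrite("pics/s4.png",cv2.resize(c["color"][100:260,150:350,::-1],(750,600)))
```

```text
(array([15,  8, 18, 94, 96,  4,  0,  0,  0,  0]), array([ 95, 100, 105, 110, 115, 120, 125, 130, 135, 140, 145]))
```

View pics/s4.png

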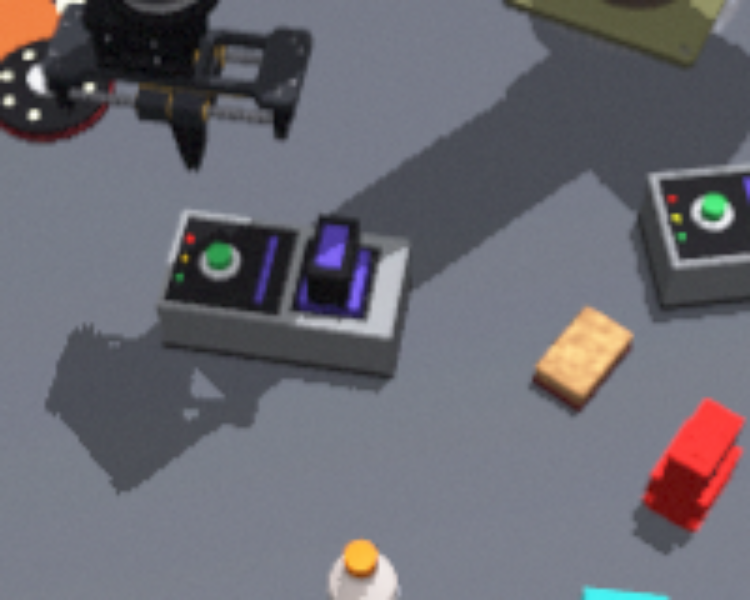

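The button at (219,257) is lower and stays in. The pack at (335,260) is still down, and nothing else has moved.

```bash
python3 -c "
from cell import robot
print(robot.close_job())"
```

```text
the job is handed in; nothing more can be done
None
```

The battery pack is clipped into the right-hand charger and stays down, the green button was pressed afterwards and stays in, and the job was handed in at about 14 s. The push on the charger read about 15 N at most, and the bystanders in view of the last picture (cork block, glue bottle) had not moved.

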